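# Take the green caddy down from its hook

## Robot

A 7-joint arm with a two-finger parallel gripper is mounted at the origin on the work surface. World frame = base frame: x ahead of the robot, y to its left, z up, the work surface at z = 0. Lengths are in m, angles in rad, forces in N, time in s.
With the tool pointing down it reaches from about 0.35 to 0.9 m from the base axis. Payload 8.1 kg.
Tool frame: the origin (TCP) lies between the finger pads; the fingertips stand 22 mm ahead of it and the grasp point (between the pads) lies 3 mm ahead of it (arm.tip_reach is the distance from the TCP to the fingertips, in m); z points along the fingers, y is the line along which they close (so a half turn about z gives the same grasp; the last joint's range is limited). The gripper opens to 92 mm and grips with 3 to 60 N. Pads are 19 mm wide; open, the fingers measure 130 mm over their backs; the gripper's body (75 mm by 190 mm) begins 47 mm behind the grasp point.
Start: joints at [1.018, 0.434, 0.025, 1.573, -0.012, 1.134, -0.075], TCP at [0.272, -0.563, 0.249] pointing down, gripper open.
Joint ranges: [-2.62, 2.62], [-0.44, 2.09], [-1.27, 1.32], [0.08, 2.57], [-1.32, 4.46], [0.12, 2], [-2.74, 2.74]. Speed limits (rad/s): [2.22, 2.22, 3.01, 3.01, 3.14, 3.14, 3.14].

## Interface

Orientations are given as a rotation vector (axis times angle).
In Python, from cell import telemetry, vision, job, arm gives the robot as it stands. The module is installed in compiled form; this text tells all that it offers.
- The arm moves only by the shell command python3 -m creep 'ROWS' [FORCE]. ROWS is text: rows parted by semicolons, each of 7 numbers parted by spaces: the finger opening in cm, from 0 to 9.18, then the shift along the tool's x, y, z in cm, then the turn, a rotation vector about the tool's x, y, z in degrees. A call has 1 to 5 rows; each row is the pose to reach, as a shift and turn from the pose commanded when the call began, along the tool's axes at that moment; what a row does not reach only later rows make up. A row lasts 1/8 s, in which the tool goes at most 62.5 mm and 10.7 degrees, less where a joint would pass 70% of its speed; a pose out of reach is approached as far as the arm can. A call with a gripper value outside its range is refused whole. The fingers move at their own pace and stop on an object; FORCE is the grip in N (left out, the last holds). Time passes only in rows, so rows that repeat a pose let the fingers close. It gives the time, the measured TCP pose, the force, the opening and the grip force at its end, in the units of the state.
- telemetry.observe(): the state, without advancing time (a new reading comes with each control period).
- vision.get_image(name): name is "scene" or "top" or "wrist"; returns the picture (400x640x3 uint8, red, green, blue); there is no depth.
- vision.camera_info(name): a dict with "fov_y" (degrees; the focal length in pixels is half the picture's height over the tangent of half this angle, whatever the lens; pixels are square), "cx", "cy" (the principal point, pixels), "extrinsics" (4x4, takes a point from camera to world coordinates). Camera axes: x right, y down, z forward; pixel columns grow to the right and rows downward; lengths in m; the calibration is good to about 2 mm. The wrist camera is an equidistant fisheye: a pixel r from the principal point sees the ray r / f radians off the axis. A picture is of the moment at which its call begins: read the wrist's pose just before it. camera_info takes no time and is no camera call; for the wrist camera it gives the pose at the moment of the call.
- job.sign_off(): hands the job in; it is judged then, once.
The state is a dict: "clock": time; "joints": joint angles; "dq": joint speeds; "joint_efforts": joint torques, N m; "position": TCP position; "ee_rot": TCP orientation; "force": force on the tool from outside, world axes, zero at the start; "ft_torque": the same for the moment, N m; "width": opening from 0.0 (shut) to 1.0 (fully open); "gripper_force": force on a finger pad.
Only numpy, scipy, OpenCV 4.12 (cv2) and the standard library are available. Lean on these libraries where they do the work, as an engineer would, in place of code of your own. Each camera call takes 0.05 s, during which the arm holds its last target. There are 200 camera calls.

## Task

Take the green caddy down from its deep double hook, lifting it up past the upturned tips before drawing it away, and set it down gently, upright, in the middle of the cork mat. Leave the red caddy hanging where it is.

Things in the scene. Friction and masses are not known exactly. Their poses are not given: they have to be found in the camera images.
- green_caddy: open steel tray painted green, 120 (x) by 176 (y) mm, 55 high, 0.25 to 0.5 kg. Origin: centre of underside, z up. Side straps carry a fixed 10 mm round bar along y, axis 170 mm above the origin; on its middle a square wooden grip, 22 (x) by 60 (y) by 22 mm high. Hangs by the bar on its hook, free to swing, axes as the hook's, underside 45 mm above the shelf.
- red_caddy: same make and size as the green caddy, but painted red; a bystander hanging in the same way on an identical hook of its own, beside the green one. Origin: centre of underside, z up.
- green_hook: fixed double hook holding the green caddy: two 10 mm black rods at y = +-58 mm. Origin at shelf level under the bar (bar at x = 2 to 10 mm); z up, -x is the open side, towards the robot. Posts at x = 95, top 245 mm; rods slope down to the trough (hung bar's axis 215 high), then up to tips at x = -20, 260 high: the bar must rise 50 mm to clear them. Nothing above 130 mm between rods.
- mat: square brown cork mat, 200 by 200 by 8 mm, fixed on the white shelf nearer the robot. Origin: centre of the underside, z up; its top is 8 mm above that.

How it is judged:
By the outcome, as a careful person would: the job done as asked, in the order asked, and still so for the second after the job is handed in, with the robot touching nothing.
It also fails if it takes over 42 s, if anything falls off the work surface, if the arm or the gripper's body presses on something with over 40 N, if the wrist force passes 120 N, or if a joint passes its speed limit or range.

## Working session

There is one attempt and no reset: what is moved stays moved. The work goes in short steps, Python scripts to look and compute and a shell command to move; the robot and the scene stay as the last step left them, time stands still between calls to the robot, and variables do not carry over. Pictures are saved under pics/ and viewed, at most 10 in all, crops included, and the job is handed in when it is done.

```bash
mkdir -p pics; python3 - <<'E'
from cell import telemetry, vision
import cv2,numpy as np
np.set_printoptions(precision=4,suppress=True)
for n in ("scene","top"):
    i=vision.camera_info(n);print(n,i)
    cv2.imwrite(f"pics/{n}0.png",vision.get_image(n)[:,:,::-1])
print(telemetry.observe())
E
```

```text
scene {'fov_y': 46.12473633580255, 'cx': 315.11934185105235, 'cy': 205.15862373145254, 'extrinsics': array([[-0.2061,  0.7615, -0.6146,  1.0302],
       [ 0.9785,  0.1543, -0.1369,  0.1149],
       [-0.0094, -0.6296, -0.7769,  0.6938],
       [ 0.    ,  0.    ,  0.    ,  1.    ]])}
top {'fov_y': 53.39726572989302, 'cx': 320.4825471080895, 'cy': 192.62886964487745, 'extrinsics': array([[-0.1353, -0.958 ,  0.2527,  0.3763],
       [-0.9908,  0.1301, -0.0373,  0.0074],
       [ 0.0028, -0.2554, -0.9668,  0.7974],
       [ 0.    ,  0.    ,  0.    ,  1.    ]])}
{'clock': 0.1, 'joints': array([ 1.0184,  0.4351,  0.025 ,  1.574 , -0.0116,  1.134 , -0.0751]), 'dq': array([ 0.0022, -0.0011,  0.0008, -0.0016,  0.    , -0.0005, -0.0005]), 'joint_efforts': array([  0.0029, -66.9126,   0.9877, -31.5146,  -0.0606,   0.0374,
         0.0001]), 'position': array([ 0.2715, -0.5625,  0.248 ]), 'ee_rot': array([-3.0612, -0.7002,  0.0007]), 'force': array([ 0.1585, -0.3055,  0.1226]), 'ft_torque': array([ 0.0104,  0.0088, -0.037 ]), 'gripper_force': 0.0, 'width': 1.0012266757429271}
```

View pics/scene0.png

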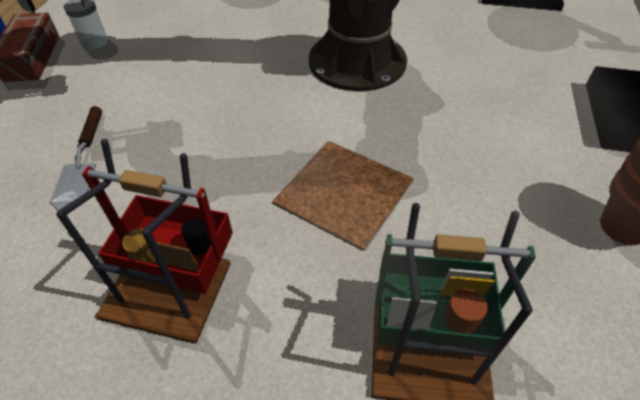

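View pics/top0.png

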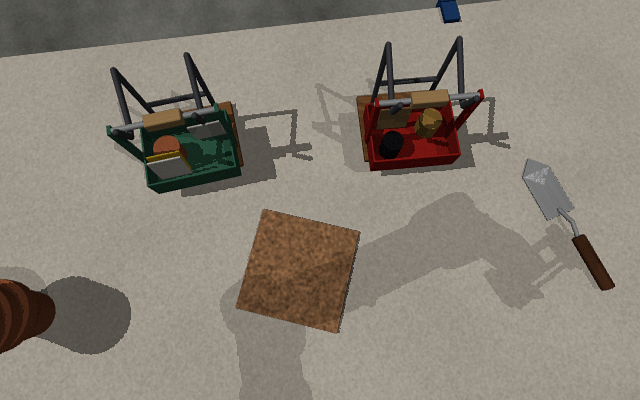

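The scene view shows the green caddy lower right, with its grip near (460,247), and the mat near (343,193). In the top view the green grip is near (165,120) and the mat corners are about (264,209), (359,232), (338,332) and (236,307). I'll enlarge the grip in both views.

```bash
python3 - <<'E'
import cv2,numpy as np
a=cv2.imread("pics/scene0.png")[195:285,370:550]; b=cv2.imread("pics/top0.png")[40:200,95:255]
a=cv2.resize(a,None,fx=4,fy=4,interpolation=cv2.INTER_CUBIC);b=cv2.resize(b,None,fx=3.5,fy=3.5,interpolation=cv2.INTER_CUBIC)
cv2.imwrite("pics/c1.png",a);cv2.imwrite("pics/c2.png",b)
E
```

```text
(no output)
```

View pics/c1.png

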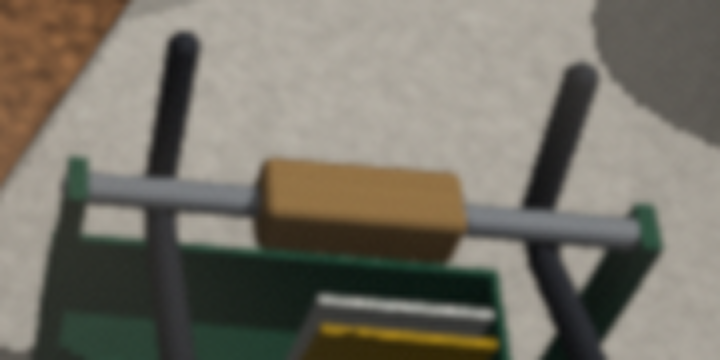

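View pics/c2.png

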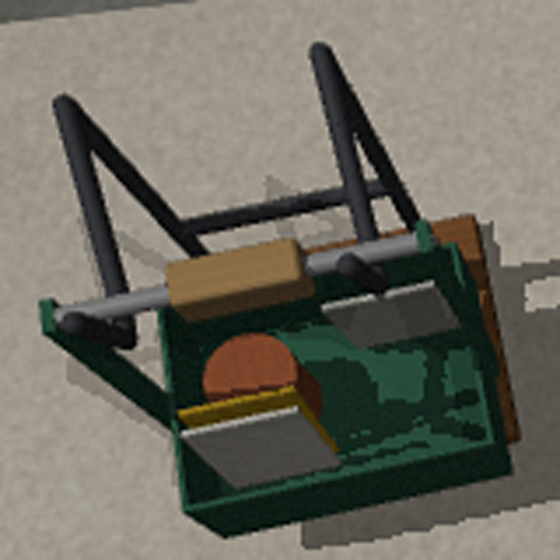

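```bash
cat > h.py <<'E'
import numpy as np
from cell import vision
def ray(n,p):
    i=vision.camera_info(n);f=200/np.tan(np.radians(i["fov_y"])/2);E=i["extrinsics"]
    d=E[:3,:3]@np.array([(p[0]-i["cx"])/f,(p[1]-i["cy"])/f,1]);return E[:3,3],d/np.linalg.norm(d)
def tri(ps,pt):
    A=0;b=0;L=[ray("scene",ps),ray("top",pt)]
    for o,d in L:
        M=np.eye(3)-np.outer(d,d);A=A+M;b=b+M@o
    x=np.linalg.solve(A,b);return x,[np.linalg.norm(np.cross(x-o,d))*1e3 for o,d in L]
E
python3 - <<'E'
from h import *
np.set_printoptions(precision=4,suppress=True)
s=lambda x,y:(370+x/4,195+y/4)
t=lambda x,y:(95+x/3.5,40+y/3.5)
P={}
for k,a,b in [("end-y",s(76,187),t(423,238)),("end+y",s(645,232),t(50,318)),("blk-y",s(258,198),t(305,262)),("blk+y",s(465,220),t(170,292)),
 ("tip-y",s(184,42),t(350,265)),("tip+y",s(581,75),t(72,322)),
 ("m1",(330,142),(236,307)),("m2",(413,180),(264,209)),("m2b",(413,180),(236,307)),("m3",(364,246),(359,232)),("m3b",(364,246),(264,209)),("m4",(274,202),(338,332)),("m4b",(274,202),(359,232)),("m1b",(330,142),(338,332))]:
    P[k]=tri(a,b);print(k,P[k][0],np.round(P[k][1],1))
for q in ((264,209),(359,232),(338,332),(236,307)):
    o,d=ray("top",q);print(o+d*(0.008-o[2])/d[2])
E
```

```text
end-y [0.6901 0.1319 0.2152] [0.2 0.2]
end+y [0.6728 0.3009 0.2157] [0. 0.]
blk-y [0.6844 0.186  0.2168] [0.3 0.3]
blk+y [0.6788 0.248  0.215 ] [0.4 0.4]
tip-y [0.66   0.1556 0.2554] [0.5 0.5]
tip+y [0.6494 0.2715 0.2557] [0.2 0.2]
m1 [0.4039 0.0746 0.1303] [70.6 70.6]
m2 [0.5292 0.1183 0.154 ] [39.1 39.1]
m2b [0.3808 0.169  0.0008] [0.4 0.4]
m3 [ 0.5083  0.001  -0.0429] [95.5 95.5]
m3b [0.5631 0.096  0.0111] [1.1 1.1]
m4 [ 0.3141 -0.0845 -0.1972] [62.5 62.5]
m4b [ 0.4919 -0.0871  0.0031] [1.9 1.9]
m1b [ 0.3088 -0.0154  0.0028] [3.9 3.9]
[0.564  0.0952 0.008 ]
[ 0.4915 -0.0884  0.008 ]
[ 0.3098 -0.019   0.008 ]
[0.3808 0.1671 0.008 ]
```

```bash
cat >> h.py <<'E'
from scipy.spatial.transform import Rotation as Ro
from cell import telemetry
def go(p,h):
    "shift (cm) and turn (deg), tool axes, to TCP p with tool down and tool y heading h deg"
    s=telemetry.observe();R=Ro.from_rotvec(s["ee_rot"]);c,q=np.cos(np.radians(h)),np.sin(np.radians(h))
    G=Ro.from_matrix(np.array([[-q,c,0],[c,q,0],[0,0,-1]]))
    print("t",round(s["clock"],2),"pos",np.round(s["position"],4),"F",np.round(s["force"],1),"w",round(s["width"]*9.2,2),"gf",round(s["gripper_force"],1))
    print("shift",np.round(R.inv().apply(np.array(p)-s["position"])*100,2),"turn",np.round((R.inv()*G).as_rotvec(degrees=True),2))
E
python3 -c "
from h import *
go((.6815,.2165,.36),5.84)"
```

```text
t 0.1 pos [ 0.2715 -0.5625  0.248 ] F [ 0.2 -0.3  0.1] w 9.21 gf 0.0
shift [ 70.78 -52.35 -11.13] turn [-7.000e-02 -4.000e-02 -7.007e+01]
```

```bash
python3 -m creep '9 3 -2.2 -4.5 0 0 -7; 9 7 -5 -8 0 0 -15; 9 11.5 -8.5 -11 0 0 -24; 9 16.5 -12 -11 0 0 -33; 9 21.5 -16 -11 0 0 -42' 30; python3 -c "
from h import *
go((.6815,.2165,.36),5.84)"
```

```text
clock: 0.72
position: [0.3958, -0.3251, 0.359]
ee_rot: [2.603, 1.758, 0.0]
force: [0.3, -0.7, -0.9]
width: 0.976
gripper_force: 0.0
t 0.72 pos [ 0.3958 -0.3251  0.359 ] F [ 0.3 -0.7 -0.9] w 8.98 gf 0.0
shift [60.91  6.26 -0.11] turn [  0.04   0.03 -27.78]
```

```bash
python3 -m creep '9 6 0.6 0 0 0 -6; 9 12 1.2 0 0 0 -12; 9 18 1.8 0 0 0 -18; 9 24 2.5 0 0 0 -24; 9 30 3 0 0 0 -28'; python3 -c "
from h import *
go((.6815,.2165,.36),5.84)"
```

```text
clock: 1.35
position: [0.5368, -0.059, 0.3585]
ee_rot: [-2.104, -2.333, 0.001]
force: [1.0, -1.4, -0.0]
width: 0.982
gripper_force: 0.0
t 1.35 pos [ 0.5368 -0.059   0.3585] F [ 1.  -1.4 -0. ] w 9.04 gf 0.0
shift [25.92 17.22 -0.16] turn [-0.02  0.01  0.06]
```

```bash
python3 -m creep '9 6 0.6 0 0 0 0; 9 12 1.2 0 0 0 0; 9 18 1.8 0 0 0 0; 9 24 2.5 0 0 0 0; 9 29 3 0 0 0 0'; python3 -c "
from h import *
go((.6815,.2165,.36),5.84)"
```

```text
clock: 1.98
position: [0.5365, 0.2333, 0.3584]
ee_rot: [-2.105, -2.331, 0.001]
force: [1.4, 0.4, -0.2]
width: 0.983
gripper_force: 0.0
t 1.98 pos [0.5365 0.2333 0.3584] F [ 1.4  0.4 -0.2] w 9.05 gf 0.0
shift [-3.14 14.26 -0.17] turn [-0.03 -0.   -0.02]
```

```bash
python3 -m creep '9 -1 5 0 0 0 0; 9 -2.5 10 0 0 0 0; 9 -3.1 14.2 0 0 0 0; 9 -3.1 14.2 5 0 0 0; 9 -3.1 14.2 5 0 0 0'; python3 -c "
from h import *
import cv2
go((.6815,.2165,.2185),5.84)
i=vision.camera_info('wrist');print({k:i[k] for k in ('fov_y','cx','cy')});E=i['extrinsics']
w=vision.get_image('wrist')
cv2.imwrite('pics/w1.png',w[:,:,::-1])
f=200/np.tan(np.radians(i['fov_y'])/2)
for p in ([.6901,.1319,.2155],[.6728,.3009,.2155],[.6815,.2165,.2265]):
    q=E[:3,:3].T@(np.array(p)-E[:3,3]);r=np.hypot(q[0],q[1]);a=np.arctan2(r,q[2])*f
    print(np.round([i['cx']+q[0]/r*a,i['cy']+q[1]/r*a],1))
"
```

```text
clock: 2.6
position: [0.6798, 0.2131, 0.3038]
ee_rot: [-2.104, -2.328, 0.013]
force: [-1.5, 0.4, 0.5]
width: 0.98
gripper_force: 0.0
t 2.6 pos [0.6798 0.2131 0.3038] F [-1.5  0.4  0.5] w 9.01 gf 0.0
shift [0.34 0.28 8.53] turn [-0.49  0.16 -0.06]
{'fov_y': 65.70646984690485, 'cx': 318.65819046592213, 'cy': 191.8175537692612}
[321.6 294.6]
[322.2  87.9]
[322.1 206.3]
```

View pics/w1.png

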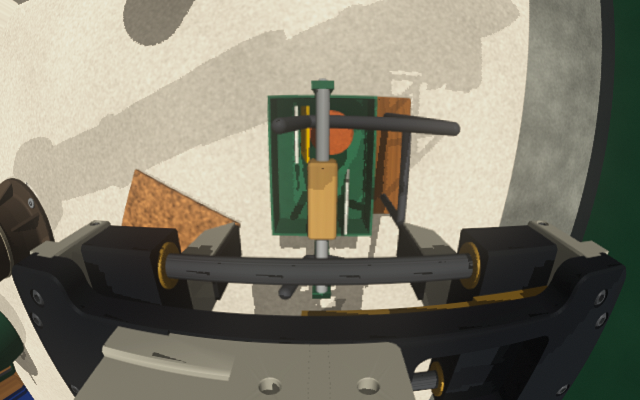

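The wrist view shows the grip centred near (322,200), between the fingers at columns 240 and 400. The bar ends are at rows 87 and 293, close to where I predicted them. I'll descend and close.

```bash
python3 -m creep '9 0.3 0.3 3 0.5 0 0; 9 0.4 0.2 5.5 0.5 0 0; 9 0.4 0.2 7.5 0.5 0 0; 9 0.4 0.2 8.5 0.5 0 0; 9 0.4 0.2 8.5 0.5 0 0' 30; python3 -c "
from h import *
go((.6815,.2175,.2185),5.84)"
```

```text
clock: 3.28
position: [0.6831, 0.2188, 0.2248]
ee_rot: [-2.103, -2.326, 0.009]
force: [0.1, -0.1, -1.2]
width: 0.979
gripper_force: 0.0
t 3.27 pos [0.6831 0.2188 0.2248] F [ 0.1 -0.1 -1.2] w 9.01 gf 0.0
shift [-0.11 -0.17  0.63] turn [-0.46 -0.   -0.07]
```

```bash
python3 -m creep '5 -0.1 -0.1 0.4 0 0 0; 3.5 -0.1 -0.1 0.4 0 0 0; 3 -0.1 -0.1 0.4 0 0 0; 2.8 -0.1 -0.1 0.4 0 0 0; 2.6 -0.1 -0.1 0.4 0 0 0' 30; python3 -c "
from h import *
go((.6815,.2175,.2185),5.84)"
```

```text
clock: 3.9
position: [0.6821, 0.2175, 0.2198]
ee_rot: [-2.103, -2.326, 0.01]
force: [-0.1, -0.4, 0.2]
width: 0.488
gripper_force: 0.0
t 3.9 pos [0.6821 0.2175 0.2198] F [-0.1 -0.4  0.2] w 4.49 gf 0.0
shift [ 0.   -0.06  0.13] turn [-0.49 -0.   -0.07]
```

```bash
python3 -m creep '2.6 0 0 0 0 0 0; 2.3 0 0 0 0 0 0; 1.5 0 0 0 0 0 0; 1 0 0 0 0 0 0; 1 0 0 0 0 0 0' 35; python3 -m creep '1 0 0 0 0 0 0;1 0 0 0 0 0 0' 35; python3 -c "
from h import *
go((.6815,.2175,.2885),5.84)"
```

```text
clock: 4.53
position: [0.6819, 0.2176, 0.2197]
ee_rot: [-2.103, -2.326, 0.011]
force: [-1.9, 0.2, 1.0]
width: 0.235
gripper_force: 35.0
clock: 4.78
position: [0.6819, 0.2176, 0.2197]
ee_rot: [-2.103, -2.326, 0.01]
force: [-1.0, -0.4, 1.7]
width: 0.238
gripper_force: 35.0
t 4.78 pos [0.6819 0.2176 0.2197] F [-1.  -0.4  1.7] w 2.19 gf 35.0
shift [-0.   -0.1  -6.88] turn [-0.51  0.   -0.07]
```

```bash
python3 -m creep '1 0 0 -0.8 0 0 0; 1 0 0 -2.2 0 0 0; 1 0 0 -4 0 0 0; 1 0 0 -6 0 0 0; 1 0 0 -7 0 0 0' 40; python3 -m creep '1 0 0 0 0 0 0;1 0 0 0 0 0 0' ; python3 -c "
from h import *
import cv2
go((.6815,.2175,.2885),5.84)
cv2.imwrite('pics/s2.png',vision.get_image('scene')[:,:,::-1])"
```

```text
clock: 5.4
position: [0.6833, 0.218, 0.2922]
ee_rot: [-2.104, -2.327, 0.006]
force: [0.2, 0.5, -5.2]
width: 0.237
gripper_force: 40.0
clock: 5.65
position: [0.6824, 0.2174, 0.289]
ee_rot: [-2.103, -2.326, 0.012]
force: [-0.6, -0.4, -4.8]
width: 0.238
gripper_force: 40.0
t 5.65 pos [0.6824 0.2174 0.289 ] F [-0.6 -0.4 -4.8] w 2.19 gf 40.0
shift [ 0.02 -0.09  0.05] turn [-0.56  0.03 -0.07]
```

View pics/s2.png

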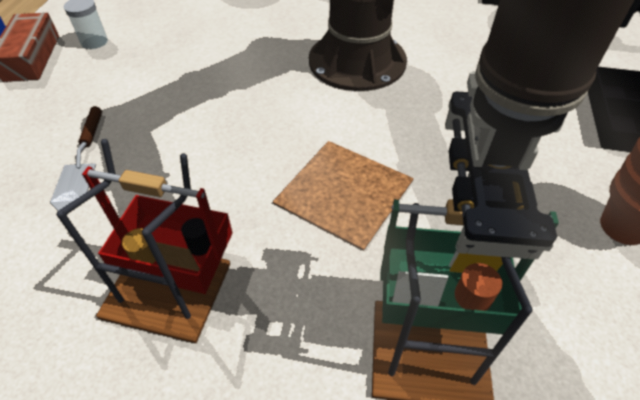

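The picture shows the caddy lifted level, with its bar (405,207) above the rods. Now I'll draw it straight out along tool -y.

```bash
python3 -m creep '1 0 -0.7 -0.5 0 0 0; 1 0 -2.5 -0.5 0 0 0; 1 0 -5 -0.5 0 0 0; 1 0 -8 -0.5 0 0 0; 1 0 -11 -0.5 0 0 0' ; python3 -m creep '1 0 -2.5 0 0 0 0;1 0 -4.5 0 0 0 0; 1 0 -5 0 0 0 0; 1 0 -5 0 0 0 0' ; python3 -c "
from h import *
go((.4365,.0387,.20),-21.6)"
```

```text
clock: 6.32
position: [0.5718, 0.2064, 0.2958]
ee_rot: [-2.103, -2.326, 0.01]
force: [0.8, -0.9, -3.5]
width: 0.238
gripper_force: 40.0
clock: 6.82
position: [0.5238, 0.2014, 0.2964]
ee_rot: [-2.104, -2.326, 0.009]
force: [0.9, -0.0, -4.9]
width: 0.233
gripper_force: 40.0
t 6.83 pos [0.5238 0.2014 0.2964] F [ 0.9 -0.  -4.9] w 2.14 gf 40.0
shift [-15.31 -10.24   9.73] turn [-0.44  0.12 27.36]
```

```bash
python3 -m creep '1 -1.5 -1 0 0 0 3; 1 -4.5 -3 0 0 0 9; 1 -8 -5.5 0 0 0 16; 1 -12 -8 1 0 0 22; 1 -14.5 -9.7 2.5 0 0 27' ; python3 -m creep '1 -0.4 -0.2 2 0 0 0;1 -0.4 -0.2 4 0 0 0; 1 -0.4 -0.2 5.5 0 0 0; 1 -0.4 -0.2 5.5 0 0 0' ; python3 -c "
from h import *
go((.4365,.0387,.20),-21.6)"
```

```text
clock: 7.45
position: [0.4407, 0.0445, 0.2719]
ee_rot: [-2.597, -1.762, 0.012]
force: [-0.7, -0.5, -4.3]
width: 0.235
gripper_force: 40.0
clock: 7.95
position: [0.437, 0.044, 0.2162]
ee_rot: [-2.589, -1.77, 0.015]
force: [0.1, -0.4, -3.4]
width: 0.237
gripper_force: 40.0
t 7.95 pos [0.437  0.044  0.2162] F [ 0.1 -0.4 -3.4] w 2.18 gf 40.0
shift [-0.5   0.16  1.62] turn [-0.55  0.28  0.32]
```

```bash
python3 -m creep '1 -0.3 0.1 0.3 -0.5 0 0.3;1 -0.5 0.2 0.8 -0.5 0 0.3; 1 -0.5 0.2 1.2 -0.5 0 0.3;1 -0.5 0.2 1.2 -0.5 0 0.3' ; python3 -c "
from h import *
import cv2
go((.4365,.0387,.182),-21.6)
a=vision.get_image('scene')[90:330,200:520,::-1];b=vision.get_image('top')[150:390,150:470,::-1]
cv2.imwrite('pics/s3.png',cv2.resize(np.vstack([a,b]),None,fx=1.25,fy=1.25))
cv2.imwrite('pics/s3.png',cv2.resize(np.hstack([a,b]),None,fx=1.25,fy=1.25))"
```

```text
clock: 8.45
position: [0.4374, 0.039, 0.2048]
ee_rot: [2.595, 1.766, -0.005]
force: [-0.9, -0.3, -3.6]
width: 0.234
gripper_force: 40.0
t 8.45 pos [0.4374 0.039  0.2048] F [-0.9 -0.3 -3.6] w 2.16 gf 40.0
shift [-0.05 -0.07  2.28] turn [0.03 0.24 0.07]
```

View pics/s3.png

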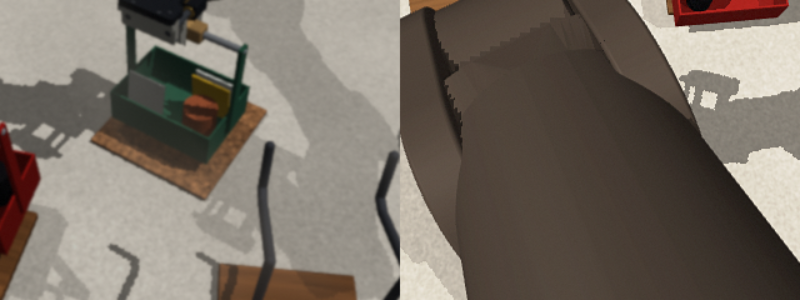

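The caddy hangs level over the mat with its edges parallel to the mat's. The arm hides it in the top view. I'll lower it slowly.

```bash
python3 -m creep '1 0 0 0.5 0 0 0;1 0 0 1 0 0 0;1 0 0 1.4 0 0 0;1 0 0 1.6 0 0 0;1 0 0 1.7 0 0 0' ; python3 -m creep '1 0 0 0.1 0 0 0;1 0 0 0.2 0 0 0'; python3 -m creep '1 0 0 0.1 0 0 0;1 0 0 0.1 0 0 0'
```

```text
clock: 9.18
position: [0.4375, 0.0389, 0.1879]
ee_rot: [2.595, 1.766, -0.005]
force: [-0.3, 0.3, -4.3]
width: 0.236
gripper_force: 40.0
clock: 9.43
position: [0.4376, 0.0389, 0.186]
ee_rot: [2.595, 1.766, -0.004]
force: [-1.2, -1.1, -4.5]
width: 0.242
gripper_force: 40.0
clock: 9.68
position: [0.4375, 0.0389, 0.185]
ee_rot: [2.595, 1.766, -0.004]
force: [0.2, -0.6, -4.5]
width: 0.239
gripper_force: 40.0
```

```bash
for i in 1; do python3 -m creep '1 0 0 0.1 0 0 0;1 0 0 0.15 0 0 0'; done; python3 -m creep '1 0 0 0.1 0 0 0;1 0 0 0.1 0 0 0'; python3 -m creep '1 0 0 0.1 0 0 0;1 0 0 0.1 0 0 0'
```

```text
clock: 9.93
position: [0.4375, 0.0389, 0.1835]
ee_rot: [2.595, 1.766, -0.004]
force: [0.4, -0.2, -4.6]
width: 0.237
gripper_force: 40.0
clock: 10.18
position: [0.4379, 0.0385, 0.183]
ee_rot: [2.594, 1.764, -0.004]
force: [-1.4, -1.8, 4.7]
width: 0.235
gripper_force: 40.0
clock: 10.42
position: [0.438, 0.0382, 0.1828]
ee_rot: [2.594, 1.763, -0.004]
force: [-5.5, -6.0, 17.2]
width: 0.237
gripper_force: 40.0
```

```bash
python3 -m creep '1 0 0 -0.15 0 0 0;1 0 0 -0.15 0 0 0' 10; python3 -m creep '2.5 0 0 0 0 0 0;3.2 0 0 0 0 0 0;4.2 0 0 0 0 0 0;5.2 0 0 0 0 0 0;5.2 0 0 0 0 0 0'
```

```text
clock: 10.68
position: [0.4375, 0.0391, 0.1829]
ee_rot: [2.595, 1.766, -0.004]
force: [-0.9, 1.6, -0.2]
width: 0.24
gripper_force: 10.0
clock: 11.3
position: [0.4376, 0.0389, 0.183]
ee_rot: [2.595, 1.766, -0.004]
force: [-0.1, 0.4, -0.6]
width: 0.559
gripper_force: 0.0
```

```bash
python3 -m creep '5.2 0 0 -1 0 0 0;5.2 0 0 -4 0 0 0;5.2 0 0 -8 0 0 0;5.2 0 0 -13 0 0 0;5.2 0 0 -18 0 0 0'; python3 -m creep '5.2 -6 0 -2 0 0 0;5.2 -12 0 -2 0 0 0;5.2 -18 0 -2 0 0 0;5.2 -24 0 -2 0 0 0;5.2 -28 0 -2 0 0 0';python3 -c "
from h import *
import cv2
go((.4365,.0387,.182),-21.6)
a=vision.get_image('scene')[90:330,200:520,::-1];b=vision.get_image('top')[60:380,90:410,::-1]
cv2.imwrite('pics/s4.png',np.hstack([cv2.resize(a,(440,330)),cv2.resize(b[:,:],(330,330))]))"
```

```text
clock: 11.92
position: [0.4372, 0.0398, 0.3654]
ee_rot: [2.594, 1.766, -0.003]
force: [0.2, 1.0, 0.3]
width: 0.566
gripper_force: 0.0
clock: 12.55
position: [0.3333, -0.2229, 0.385]
ee_rot: [2.596, 1.762, -0.004]
force: [0.7, 0.6, -0.3]
width: 0.566
gripper_force: 0.0
t 12.55 pos [ 0.3333 -0.2229  0.385 ] F [ 0.7  0.6 -0.3] w 5.2 gf 0.0
shift [28.21 -0.11 20.18] turn [ 0.12  0.24 -0.07]
```

View pics/s4.png

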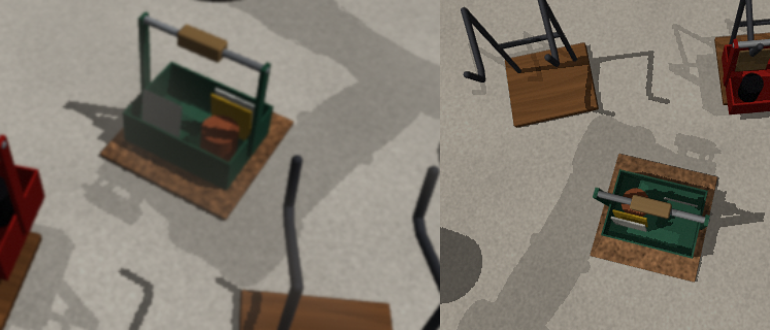

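The caddy stands upright on the mat. I'll check its centring from the bar ends: scene crop (145,18) and (266,67), top crop (598,193) and (709,219).

```bash
python3 -c "
from h import *
a=tri((305.5,103.1),(350.9,272.4));b=tri((393.5,138.7),(243.2,247.2));print(a,b,(a[0]+b[0])/2)"
```

```text
(array([ 0.40619287, -0.04194797,  0.17899546]), [np.float64(3.5372531370927187), np.float64(3.537253137092709)]) (array([0.46692719, 0.116142  , 0.18012065]), [np.float64(2.1416516866980193), np.float64(2.141651686698001)]) [0.43656003 0.03709701 0.17955806]
```

The bar centre is within 2 mm of the mat centre, so I'm handing the job in.

```bash
python3 -c "
from cell import job
print(job.sign_off())"
```

```text
the job is handed in; nothing more can be done
None
```

The green caddy stands upright on the cork mat, with its bar about 2 mm from the mat's centre as measured in the images; the red caddy was left hanging, and the job was handed in at about 13 s.

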